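Set the workshop air regulator to 5 and open its valve

ROBOT

A 6-joint arm with a two-finger parallel gripper is mounted at the origin on the work surface. World frame = base frame: x ahead of the robot, y to its left, z up, the work surface at z = 0. Lengths are in m, angles in degrees, forces in N, time in s.
With the tool pointing down it reaches from about 0.25 to 0.725 m from the base axis. Payload 9.7 kg.
Tool frame: the origin (TCP) lies on the centre line of the jaws, within the pads' length; the fingertips stand 22 mm ahead of it and the grasp point (between the pads) lies 3 mm ahead of it; z points along the fingers, y is the direction in which the jaws open and shut (so a half turn about z gives the same grasp; the last joint's range is limited). The gripper opens to 85 mm and grips with 20 to 120 N. Pads are 22 mm wide; open, the fingers measure 114 mm over their backs; the gripper's body (76 mm by 85 mm) begins 54 mm behind the grasp point. The pads swing forward as they close: fully open they stand 13 mm farther back than shut.
Start: joints at [72.422, 4.979, 10.078, 95.1, 0, 90], TCP at [0.166, 0.524, 0.253] pointing down, gripper open.
Joint ranges: [-179.16, 179.16], [-48.56, 103.87], [-65.8, 70.77], [-126.05, 130.52], [-82.76, 87.17], [-180, 180]. Speed limits (degrees/s): [127.2, 127.2, 147.25, 180, 180, 180].

INTERFACE

Orientations are given as a 3x3 rotation matrix whose columns are the frame's x, y, z axes.
In Python, from bench import monitor, read_camera, env gives the robot as it stands.
- The arm moves only by the tool carry_out, never from a script. Its argument "motion" is a list of rows, each a list of 5 numbers: the opening, from 0 (shut) to 1 (fully open), then the shift along the world's x, y, z normalised to -1 to 1, where 1 is 0.5 m, then the turn about the world's z normalised to -1 to 1, where 1 is pi/2 rad. A call has 1 to 8 rows; each row is the pose to reach, as a shift and turn from the pose commanded when the call began; what a row does not reach only later rows make up. A row lasts 1/12 s, in which the tool goes at most 41.7 mm and 7.16 degrees, less where a joint would pass 70% of its speed; a pose out of reach is approached as far as the arm can. A call with a number of a shift or a turn outside -1 to 1 is refused whole. A call with a gripper value outside its range is refused whole. The fingers move at their own pace and stop on an object; "grip_force" is the grip in N (left out, the last holds). Time passes only in rows, so rows that repeat a pose let the fingers close. It gives the time, the measured TCP pose, the force and the opening at its end, in the units of the state.
- monitor.sense(): the state, without advancing time (a new reading comes with each control period).
- read_camera(name): name is "scene" or "top" or "wrist"; returns a dict with "color" (480x640x3 uint8, red, green, blue), "fx", "fy", "cx", "cy" (pixels), "extrinsics" (4x4, takes a point from world to camera coordinates). Camera axes: x right, y down, z forward; pixel columns grow to the right and rows downward; lengths in m; the calibration is good to about 2 mm. A picture is of the moment at which its call begins. There is no depth.
- env.hand_in(): hands the job in, once; it reports no verdict.
The state is a dict: "t": time; "joint_pos": joint angles; "qd": joint speeds; "joint_efforts": joint torques, N m; "position": TCP position; "ee_rot": TCP orientation; "wrist_force": force on the tool from outside, world axes, zero at the start; "moment": the same for the moment, N m; "width": opening from 0.0 (shut) to 1.0 (fully open).
Only numpy, scipy, OpenCV 4.12 (cv2) and the standard library are available. Lean on these libraries where they do the work, as an engineer would, in place of code of your own. Each camera call takes 0.05 s, during which the arm holds its last target. There are 200 camera calls.

TASK

Turn the regulator's clicking scale sleeve until its lug rests in the click at the five-dot mark (5 bar). Only then, swing the ball valve's lever fully open, in line with the pipe. Leave the cup, spray can and wrench where they are.

Things in the scene. Friction and masses are not known exactly. Their poses are not given: they have to be found in the camera images.
- station: Air station bolted to the bench: dark steel base plate 130 x 360 x 10 mm. Origin at the centre of its underside, on the bench; own +x looks away from the robot (give or take the yaw), +y runs along the pipe from regulator to valve. The regulator's vertical axis is at y = -100 mm, the ball valve's vertical pivot at y = +120 mm, both at x = 0. A gauge at x = -36, y = 45 mm is 65 mm tall.
- sleeve (a joint): Regulator's scale sleeve, rad: 0 at mark 1, growing clockwise seen from above, 0.5236 a mark: mark 5 is 2.094, mark 7 (stop) 3.142. Starts from mark 1 to 3. A sprung detent (about 0.3 Nm, 5 N at the lug, and little friction) pulls it into the nearest mark when let go; pushed past half-way between two marks it jumps on to the next mark by itself and stops there.
- sleeve_axis (a point): Point on the sleeve's vertical axis at mid-height of its lug, 110 mm above the bench. The sleeve is a black ribbed cylinder on the regulator, 76 mm across the ribs (solid core 72 mm), from 82 to 135 mm height; nothing stands above it.
- lug_tip (a point): Middle of the outer end of the sleeve's lug, the black bar that points at the scale: it stands out radially to 75 mm from the axis (39 mm clear of the core), is 14 mm thick, and spans 95 to 125 mm height (14 mm gap to the scale plate below). White line on top. The point turns with the sleeve; its own +y points outward.
- mark5 (a point): Five-dot mark on the fixed round scale plate (aluminium, 208 mm across, top at 81 mm height) under the sleeve; this point is 90 mm from the sleeve's axis. Seven marks stand 30 degrees apart round the plate's +x half, each a radial line with 1 to 7 black dots at its outer end (two rows from 4 on): 1 toward the station's +y (the valve), 4 toward +x, 5 next, 7 toward -y.
- valve (a joint): Ball valve lever, rad: 0 shut (lever straight across the pipe, pointing to the station's +x), growing anticlockwise seen from above to 1.571 fully open against its stop (lever along the pipe, pointing to the station's +y). It starts shut or nearly so (up to 0.12), needs about 0.25 Nm, and stays where it is left.
- valve_pivot (a point): Point on the lever's vertical pivot axis at the height of the lever's middle, 90 mm above the bench.
- lever_tip (a point): Outer end of the lever, 122 mm from the pivot. The black rubber grip spans 52 to 122 mm from the pivot, is 22 mm wide and from 79 to 101 mm in height; free below and on both sides. Site's own +x points outward along the lever.
- cup: Bystander: brown cup 74 mm across, 90 mm tall, standing beyond the valve end of the station. Origin under its centre.
- can: Bystander: spray can 66 mm across, 170 mm tall, standing beyond the regulator end. Origin under its centre.
- wrench: Bystander: wrench 190 mm long lying flat beyond the station's far side. Origin under its middle, length along its x.

How it is judged:
By the outcome, as a careful person would: the job done as asked, in the order asked, and still so for the second after the job is handed in, with the robot touching nothing.
It also fails if it takes over 58 s, if anything falls off the work surface, if the arm or the gripper's body presses on something with over 40 N, if the wrist force passes 120 N, or if a joint passes its speed limit or range.

## Working session

There is one attempt and no reset: what is moved stays moved. The work goes in short steps, Python scripts to look and compute and a tool call to move; the robot and the scene stay as the last step left them, time stands still between calls to the robot, and variables do not carry over. Pictures are saved under pics/ and viewed, about 8 in all and at most 12, crops included, and the job is handed in when it is done.

Besides the shell and the picture viewer there is one more tool, called after ">>>" by a JSON object that holds its "method" and its "body", one argument or row to a line. carry_out: Moves the arm, as the interface text tells. Its arguments: {"type":"object","properties":{"motion":{"type":"array","items":{"type":"array","items":{"type":"number","minimum":-1,"maximum":1}}},"grip_force":{"type":"number"}},"required":["motion"]}

```bash
mkdir -p pics; ls; python3 - <<'E'
from bench import monitor, read_camera
import cv2
for n in("top","scene"):
    c=read_camera(n); cv2.imwrite(f"pics/{n}0.png",c["color"][:,:,::-1]); print(n,c["fx"],c["cx"],c["cy"],c["extrinsics"].round(4).tolist())
s=monitor.sense(); print(s["t"],s["position"],s["ee_rot"],s["width"])
E
```

```text
pics
top 449.2221364530233 324.99821554128675 246.22831885070812 [[-0.0167, -0.9999, -0.0021, 0.0289], [-0.9931, 0.0168, -0.1158, 0.5428], [0.1158, 0.0001, -0.9933, 1.0606], [0.0, 0.0, 0.0, 1.0]]
scene 578.8488412173178 321.33302041306655 244.87566639284356 [[-0.3804, 0.9247, 0.0127, 0.1923], [0.5384, 0.2327, -0.8099, -0.2297], [-0.7519, -0.3013, -0.5864, 1.8667], [0.0, 0.0, 0.0, 1.0]]
0.1 [0.16605683 0.52414618 0.25266681] [[-9.53301522e-01  3.02020020e-01 -3.40138408e-04]
 [ 3.02020211e-01  9.53300880e-01 -1.10603434e-03]
 [-9.79026935e-06 -1.15711289e-03 -9.99999330e-01]] 0.9991395233178557
```

View pics/top0.png

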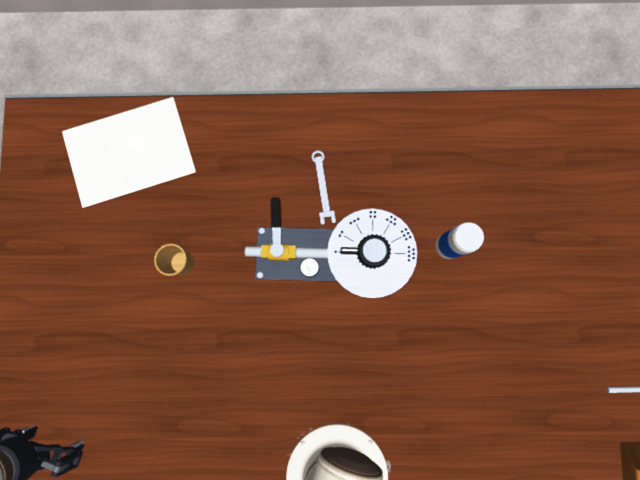

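View pics/scene0.png

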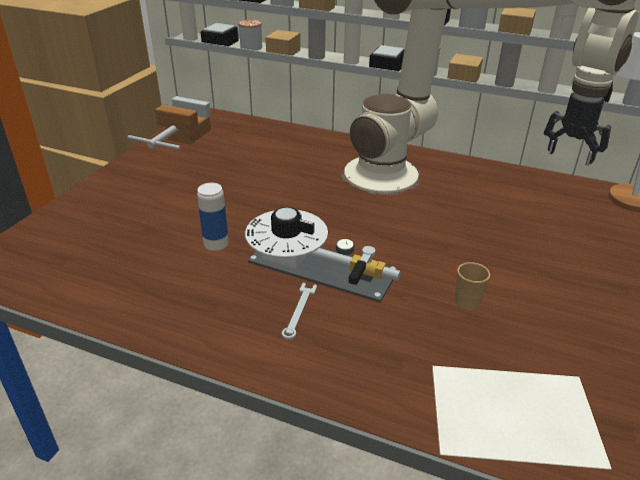

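The top view shows the scale plate at about (373,253), the lug pointing left (toward the valve) to about (341,250), the valve pivot at (277,250), the grip tip at (275,198), the cup at (172,260) and the can at (465,238).

```bash
cat > h.py <<'E'
import numpy as np, cv2
from bench import monitor, read_camera
def ray(c,u,v,z):
    E=c["extrinsics"];R=E[:3,:3];o=-R.T@E[:3,3]
    d=R.T@np.array([(u-c["cx"])/c["fx"],(v-c["cy"])/c["fy"],1]);return (o+d*(z-o[2])/d[2])
def proj(c,p):
    q=c["extrinsics"][:3]@np.r_[p,1];return np.array([c["fx"]*q[0]/q[2]+c["cx"],c["fy"]*q[1]/q[2]+c["cy"]])
def blobs(m,amin):
    cs,_=cv2.findContours(m.astype(np.uint8),cv2.RETR_EXTERNAL,cv2.CHAIN_APPROX_NONE)
    return [k for k in cs if cv2.contourArea(k)>amin]
E
python3 - <<'E'
from h import *
c=read_camera("top");im=c["color"].astype(int)
mn,mx=im.min(2),im.max(2)
roi=np.zeros(mn.shape,bool);roi[195:310,240:430]=1
for k in blobs((mn>150)&roi,1500):
    e=cv2.fitEllipse(cv2.convexHull(k)); print("plate px",e)
    P=np.array([ray(c,*p[0],.081)[:2] for p in cv2.convexHull(k)]).astype(np.float32)
    print("plate",cv2.fitEllipse(P), cv2.minEnclosingCircle(P))
dark=(mx<60)&roi
for k in blobs(dark,60):
    M=cv2.moments(k);r=cv2.minAreaRect(k);print("dark",M["m10"]/M["m00"],M["m01"]/M["m00"],cv2.contourArea(k),r)
    z=.101 if r[0][0]<300 else .125
    print([ray(c,*p,z)[:2].round(4) for p in cv2.boxPoints(r)])
yel=(im[:,:,0]-im[:,:,2]>90)&(im[:,:,1]>100)&roi
for k in blobs(yel,30): print("yel",cv2.boundingRect(k))
print("pivot guess",ray(c,277,250,.1))
cv2.imwrite("pics/crop1.png",cv2.resize(c["color"][185:305,235:425,::-1],None,fx=4.2,fy=4.2,interpolation=cv2.INTER_CUBIC))
E
```

```text
plate px ((358.3511047363281, 253.38389587402344), (89.77783203125, 122.16944885253906), 88.06990051269531)
plate ((0.5205498933792114, -0.057254280894994736), (0.20888784527778625, 0.28294506669044495), 1.8777854442596436) ((0.5213775038719177, -0.05120681971311569), 0.14081966876983643)
dark 372.71577380952374 250.99851190476187 784.0 ((367.727783203125, 253.97994995117188), (31.49166488647461, 44.58795928955078), 60.524105072021484)
[array([ 0.5205, -0.0146]), array([ 0.5682, -0.1022]), array([ 0.5063, -0.1347]), array([ 0.4592, -0.0475])]
dark 275.5021367521368 212.05840455840456 234.0 ((275.5, 212.0), (28.0, 9.0), 90.0)
[array([0.6491, 0.1423]), array([0.6487, 0.1216]), array([0.5834, 0.1219]), array([0.5838, 0.1425])]
yel (261, 244, 35, 16)
pivot guess [0.52841094 0.12913422 0.1       ]
```

View pics/crop1.png

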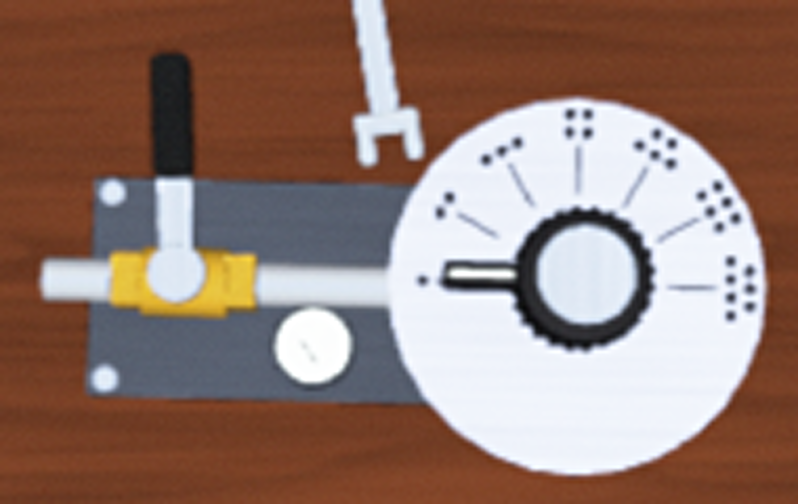

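The crop (offset 235,185, scale 4.2) shows the lug at mark 1, the plate spanning 388–767 × 97–475, the sleeve top at (585,275), the pivot cap at (176,273) and the lever near shut, with its tip at (170,54).

```bash
python3 - <<'E'
from h import *
c=read_camera("top")
f=lambda u,v,z: ray(c,235+(u+.5)/4.2-.5,185+(v+.5)/4.2-.5,z)[:2].round(4)
pc=f(577.5,286,.081); print("plate c",pc,"sleeve",f(585,275,.135))
for z in(.10,.11): print("pivot",f(176,273,z))
print("lever tip",f(170,54,.101),"grip root",f(173,176,.101))
print("lug tip",f(443,273,.125))
for u,v in((423,280),(578,123),(740,288)): print("m",f(u,v,.081)-pc)
for u,v in((112,193),(104,378)): print("bolt",f(u,v,.012))
a=f(585,275,.135)
for p in(pc,a):
    d=f(176,273,.105)-p; print("dist",np.linalg.norm(d),"yaw",np.degrees(np.arctan2(-d[0],d[1])))
# cup, can, wrench
for n,u,v,z in(("cup",172,260,.09),("can",468,238,.17),("wrench jaw",327,217,.005),("wr end",317,157,.005)): print(n,ray(c,u,v,z))
E
```

```text
plate c [ 0.5204 -0.0891] sleeve [ 0.5207 -0.0875]
pivot [0.5293 0.1302]
pivot [0.5282 0.1291]
lever tip [0.6502 0.1329] grip root [0.5824 0.1315]
lug tip [ 0.5241 -0.0136]
m [0.0048 0.0851]
m [ 0.0913 -0.0029]
m [-0.0026 -0.0895]
bolt [0.5873 0.1775]
bolt [0.478  0.1822]
dist 0.21895737028015294 yaw -2.172427140956671
dist 0.2173472797161262 yaw -2.109388247615262
cup [0.51051411 0.37117942 0.09      ]
can [ 0.53948796 -0.28427608  0.17      ]
wrench jaw [0.62004451 0.01350387 0.005     ]
wr end [0.7756736  0.03632853 0.005     ]
```

>>> {"method": "carry_out", "body": {
  "motion": [
    [0.5,0.36,-0.54,0,-0.2],
    [0.5,0.36,-0.54,0,-0.2],
    [0.5,0.36,-0.54,0,-0.2],
    [0.5,0.36,-0.54,0,-0.2],
    [0.5,0.36,-0.54,0,-0.2],
    [0.5,0.36,-0.54,0,-0.2],
    [0.5,0.36,-0.54,0,-0.2],
    [0.5,0.36,-0.54,0,-0.2]
  ],
  "grip_force": 20
}}

```text
t: 0.87
position: [0.3469, 0.2519, 0.2534]
ee_rot: [[-0.813, 0.582, 0.001], [0.582, 0.813, -0.0], [-0.0, 0.0, -1.0]]
wrist_force: [0.3, 0.2, -0.0]
width: 0.503
```

```bash
cat > st.py <<'E'
from h import *
s=monitor.sense();R=s["ee_rot"]
print("t",round(s["t"],2),"q",np.round(s["joint_pos"],1),"p",np.round(s["position"],4),"yaw_y",round(np.degrees(np.arctan2(R[1,1],R[0,1])),2),"F",np.round(s["wrist_force"],1),"w",round(s["width"],3))
E
python3 st.py
```

```text
t 0.87 q [ 36.  -11.5  -5.6  95.9  -0.   71.6] p [0.3469 0.2519 0.2534] yaw_y 54.39 F [ 0.3  0.2 -0. ] w 0.503
```

>>> {"method": "carry_out", "body": {
  "motion": [
    [0.5,0.352,-0.56,0,0.63],
    [0.5,0.352,-0.56,0,0.63],
    [0.5,0.352,-0.56,0,0.63],
    [0.5,0.352,-0.56,0,0.63],
    [0.5,0.352,-0.56,0,0.63],
    [0.5,0.352,-0.56,0,0.63],
    [0.5,0.352,-0.56,0,0.63],
    [0.5,0.352,-0.56,0,0.63]
  ]
}}

```text
t: 1.53
position: [0.4992, 0.011, 0.2534]
ee_rot: [[-0.971, -0.24, 0.0], [-0.24, 0.971, 0.0], [-0.0, 0.0, -1.0]]
wrist_force: [0.6, 1.5, -0.5]
width: 0.498
```

>>> {"method": "carry_out", "body": {
  "motion": [
    [0.5,0,0,0,0.741],
    [0.5,0,0,0,0.741],
    [0.5,0,0,0,0.741],
    [0.5,0,0,0,0.741],
    [0.5,0,0,0,0.741],
    [0.5,0,0,0,0.741],
    [0.5,0,0,0,0.741],
    [0.5,0,0,0,0.741]
  ]
}}

```text
t: 2.2
position: [0.4986, 0.0128, 0.2532]
ee_rot: [[-0.322, -0.947, -0.0], [-0.947, 0.322, 0.0], [0.0, 0.0, -1.0]]
wrist_force: [-0.5, -0.2, -0.1]
width: 0.502
```

```bash
python3 st.py
```

```text
t 2.2 q [  1.5  -2.    2.9  95.    0.  -69.8] p [0.4986 0.0128 0.2532] yaw_y 161.23 F [-0.5 -0.2 -0.1] w 0.502
```

>>> {"method": "carry_out", "body": {
  "motion": [
    [0.45,0.048,-0.082,0,0.184],
    [0.45,0.048,-0.082,0,0.184],
    [0.45,0.048,-0.082,0,0.184],
    [0.45,0.048,-0.082,0,0.184],
    [0.45,0.048,-0.082,0,0.184]
  ]
}}

```text
t: 2.62
position: [0.5226, -0.0283, 0.2531]
ee_rot: [[-0.047, -0.999, -0.001], [-0.999, 0.047, 0.0], [-0.0, 0.001, -1.0]]
wrist_force: [-0.2, -0.3, -0.1]
width: 0.45
```

```bash
python3 st.py; python3 - <<'E'
from h import *
c=read_camera("wrist"); cv2.imwrite("pics/w1.png",c["color"][:,:,::-1])
A=np.array([.5205,-.0888]);e=np.array([.038,.9993])
for r,z in((0,.135),(.039,.125),(.075,.125),(.09,.081)): print(r,proj(c,[*(A+r*e),z]))
E
```

```text
t 2.62 q [ -3.1   1.3   6.2  94.9   0.  -90.4] p [ 0.5226 -0.0283  0.2531] yaw_y 177.31 F [-0.2 -0.3 -0.1] w 0.45
0 [319.94674175 152.35966198]
0.039 [320.62855692 213.25880544]
0.075 [321.1623669 265.6135545]
0.09 [321.36419224 265.65208284]
```

View pics/w1.png

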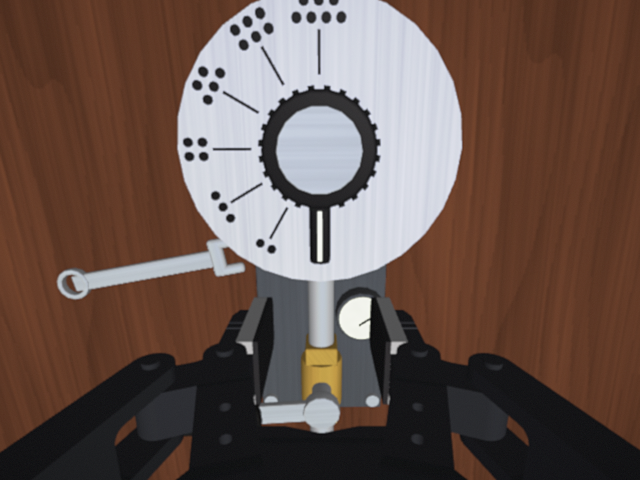

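The wrist view shows the lug from the sleeve at (319,150) to its tip at (319,263), within 2–3 px of my prediction, and it stands at mark 1. I'll descend around it.

>>> {"method": "carry_out", "body": {
  "motion": [
    [0.45,0,0,-0.07,0],
    [0.45,0,0,-0.14,0],
    [0.45,0,0,-0.2,0],
    [0.45,0,0,-0.24,0],
    [0.45,0,0,-0.274,0],
    [0.3,0,0,-0.274,0],
    [0.3,0,0,-0.274,0],
    [0.3,0,0,-0.274,0]
  ]
}}

```text
t: 3.33
position: [0.5231, -0.028, 0.1178]
ee_rot: [[-0.045, -0.999, 0.002], [-0.999, 0.045, -0.0], [-0.0, -0.002, -1.0]]
wrist_force: [0.7, -0.8, 0.6]
width: 0.298
```

```bash
python3 st.py; python3 - <<'E'
import numpy as np
# arc targets rel. to call start, r=.061, phi = lug angle from mark1 clockwise; tool turn = -phi
A=np.array([.5205,-.0888])
def P(ph): a=np.radians(90-2.2-ph); return A+.061*np.array([np.cos(a),np.sin(a)])
for a,b in((0,40),(40,80),(80,120)):
    print([[*np.round((P(a+5*k)-P(a))/.5,3),round(-5*k/90,3)] for k in range(1,9)],P(b))
E
```

```text
t 3.33 q [ -3.1   0.8  -9.2  79.9   0.  -90.5] p [ 0.5231 -0.028   0.1178] yaw_y 177.42 F [ 0.7 -0.8  0.6] w 0.298
[[np.float64(0.011), np.float64(-0.001), -0.056], [np.float64(0.021), np.float64(-0.003), -0.111], [np.float64(0.031), np.float64(-0.005), -0.167], [np.float64(0.041), np.float64(-0.009), -0.222], [np.float64(0.051), np.float64(-0.013), -0.278], [np.float64(0.06), np.float64(-0.019), -0.333], [np.float64(0.069), np.float64(-0.025), -0.389], [np.float64(0.077), np.float64(-0.032), -0.444]] [ 0.56147496 -0.04361092]
[[np.float64(0.008), np.float64(-0.007), -0.056], [np.float64(0.014), np.float64(-0.016), -0.111], [np.float64(0.021), np.float64(-0.024), -0.167], [np.float64(0.026), np.float64(-0.033), -0.222], [np.float64(0.031), np.float64(-0.043), -0.278], [np.float64(0.034), np.float64(-0.053), -0.333], [np.float64(0.037), np.float64(-0.063), -0.389], [np.float64(0.039), np.float64(-0.074), -0.444]] [ 0.58093562 -0.08052135]
[[np.float64(0.001), np.float64(-0.011), -0.056], [np.float64(0.001), np.float64(-0.021), -0.111], [np.float64(0.0), np.float64(-0.032), -0.167], [np.float64(-0.002), np.float64(-0.042), -0.222], [np.float64(-0.004), np.float64(-0.053), -0.278], [np.float64(-0.008), np.float64(-0.063), -0.333], [np.float64(-0.012), np.float64(-0.072), -0.389], [np.float64(-0.018), np.float64(-0.082), -0.444]] [ 0.57211778 -0.12130545]
```

>>> {"method": "carry_out", "body": {
  "motion": [
    [0.3,0.011,-0.001,0,-0.056],
    [0.3,0.021,-0.003,0,-0.111],
    [0.3,0.031,-0.005,0,-0.167],
    [0.3,0.041,-0.009,0,-0.222],
    [0.3,0.051,-0.013,0,-0.278],
    [0.3,0.06,-0.019,0,-0.333],
    [0.3,0.069,-0.025,0,-0.389],
    [0.3,0.077,-0.032,0,-0.444]
  ]
}}

```text
t: 4.0
position: [0.5616, -0.0438, 0.1182]
ee_rot: [[-0.679, -0.734, 0.001], [-0.734, 0.679, 0.001], [-0.002, -0.0, -1.0]]
wrist_force: [-3.8, 4.5, 1.9]
width: 0.3
```

```bash
python3 st.py
```

```text
t 4.0 q [ -4.5   6.2  -3.5  80.2   0.1 -51.7] p [ 0.5616 -0.0438  0.1182] yaw_y 137.23 F [-3.8  4.5  1.9] w 0.3
```

Forces match the detent (about 5 N). Continuing.

>>> {"method": "carry_out", "body": {
  "motion": [
    [0.3,0.008,-0.007,0,-0.056],
    [0.3,0.014,-0.016,0,-0.111],
    [0.3,0.021,-0.024,0,-0.167],
    [0.3,0.026,-0.033,0,-0.222],
    [0.3,0.031,-0.043,0,-0.278],
    [0.3,0.034,-0.053,0,-0.333],
    [0.3,0.037,-0.063,0,-0.389],
    [0.3,0.039,-0.074,0,-0.444]
  ]
}}

```text
t: 4.67
position: [0.5816, -0.0809, 0.1183]
ee_rot: [[-0.992, -0.127, 0.003], [-0.127, 0.992, 0.001], [-0.003, 0.0, -1.0]]
wrist_force: [1.3, 0.4, -0.0]
width: 0.302
```

>>> {"method": "carry_out", "body": {
  "motion": [
    [0.3,0.001,-0.011,0,-0.056],
    [0.3,0.001,-0.021,0,-0.111],
    [0.3,0,-0.032,0,-0.167],
    [0.3,-0.002,-0.042,0,-0.222],
    [0.3,-0.004,-0.053,0,-0.278],
    [0.3,-0.008,-0.063,0,-0.333],
    [0.3,-0.012,-0.072,0,-0.389],
    [0.3,-0.018,-0.082,0,-0.444]
  ]
}}

```text
t: 5.33
position: [0.5725, -0.1224, 0.1183]
ee_rot: [[-0.841, 0.54, 0.003], [0.54, 0.841, -0.0], [-0.002, 0.001, -1.0]]
wrist_force: [-0.9, 0.0, 0.6]
width: 0.301
```

>>> {"method": "carry_out", "body": {
  "motion": [
    [0.45,0,0,0,0],
    [0.45,0,0,0,0],
    [0.45,0,0,0,0]
  ]
}}

```text
t: 5.58
position: [0.5722, -0.1221, 0.1173]
ee_rot: [[-0.845, 0.534, 0.001], [0.534, 0.845, -0.0], [-0.001, 0.001, -1.0]]
wrist_force: [-0.4, -0.5, 0.2]
width: 0.448
```

```bash
python3 st.py
```

```text
t 5.58 q [-12.1   9.2  -0.4  80.4   0.   20.2] p [ 0.5722 -0.1221  0.1173] yaw_y 57.71 F [-0.4 -0.5  0.2] w 0.448
```

>>> {"method": "carry_out", "body": {
  "motion": [
    [0.45,0,0,0.05,0],
    [0.45,0,0,0.12,0],
    [0.45,0,0,0.2,0],
    [0.45,0,0,0.27,0],
    [0.45,0,0,0.27,0],
    [0.45,0,0,0.27,0]
  ]
}}

```text
t: 6.08
position: [0.5727, -0.1221, 0.2543]
ee_rot: [[-0.845, 0.535, 0.005], [0.535, 0.845, -0.001], [-0.005, 0.002, -1.0]]
wrist_force: [-0.6, 0.5, -0.3]
width: 0.448
```

```bash
python3 st.py; python3 - <<'E'
from h import *
c=read_camera("wrist"); cv2.imwrite("pics/w2.png",c["color"][:,:,::-1])
E
```

```text
t 6.08 q [-12.    9.7  15.4  95.4   0.   20.3] p [ 0.5727 -0.1221  0.2543] yaw_y 57.68 F [-0.6  0.5 -0.3] w 0.448
```

View pics/w2.png

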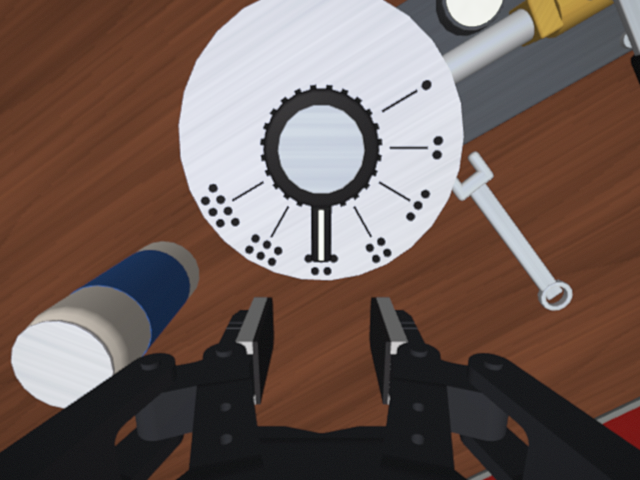

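The wrist view shows the lug lying over the five-dot mark, white line at (320,235), with 4 dots on its right and 6 on its left, so the sleeve is in click 5. Next, the valve.

>>> {"method": "carry_out", "body": {
  "motion": [
    [0.5,0.097,0.509,0,0.37],
    [0.5,0.097,0.509,0,0.37],
    [0.5,0.097,0.509,0,0.37],
    [0.5,0.097,0.509,0,0.37],
    [0.5,0.097,0.509,0,0.37],
    [0.5,0.097,0.509,0,0.37],
    [0.5,0.097,0.509,0,0.37],
    [0.5,0.097,0.509,0,0.37]
  ]
}}

```text
t: 6.8
position: [0.6198, 0.1356, 0.249]
ee_rot: [[-1.0, -0.02, -0.003], [-0.02, 1.0, -0.0], [0.003, -0.0, -1.0]]
wrist_force: [0.5, -1.3, -0.2]
width: 0.501
```

```bash
python3 st.py; python3 - <<'E'
from h import *
c=read_camera("wrist"); cv2.imwrite("pics/w3.png",c["color"][:,:,::-1])
V=np.array([.529,.131])
for r,z in((0,.105),(.122,.101)): print(r,proj(c,[V[0]+r,V[1]+r*.017,z]))
E
```

```text
t 6.8 q [12.3 17.2 23.8 96.7  0.  11.2] p [0.6198 0.1356 0.249 ] yaw_y 91.15 F [ 0.5 -1.3 -0.2] w 0.501
0 [317.31567226 102.55554541]
0.122 [317.44748752 278.81324599]
```

View pics/w3.png

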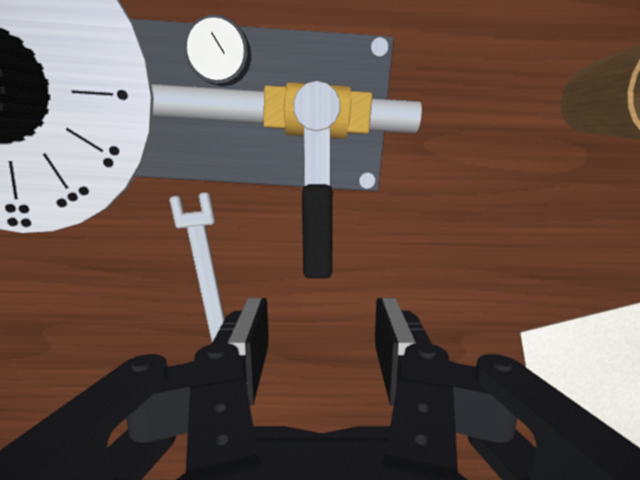

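The wrist view puts the pivot at (317,106) and the lever tip at (317,277), both as predicted. I'll descend astride the grip.

>>> {"method": "carry_out", "body": {
  "motion": [
    [0.5,0,0,-0.07,0],
    [0.5,0,0,-0.14,0],
    [0.5,0,0,-0.2,0],
    [0.5,0,0,-0.25,0],
    [0.5,0,0,-0.3,0],
    [0.36,0,0,-0.302,0],
    [0.36,0,0,-0.302,0],
    [0.36,0,0,-0.302,0]
  ]
}}

```text
t: 7.52
position: [0.6205, 0.1315, 0.1018]
ee_rot: [[-1.0, -0.014, 0.001], [-0.014, 1.0, 0.0], [-0.001, 0.0, -1.0]]
wrist_force: [0.5, 0.1, -0.5]
width: 0.36
```

```bash
python3 st.py; python3 - <<'E'
import numpy as np
A=np.array([.529,.131])
def P(ph): a=np.radians(1+ph); return A+.092*np.array([np.cos(a),np.sin(a)])
for a in(0,40): print([[*map(float,np.round((P(a+5*k)-P(a))/.5,3)),round(5*k/90,3)] for k in range(1,9)],P(a+40))
print([[*map(float,np.round((P(80+k)-P(80))/.5,3)),round(k/90,3)] for k in range(1,16)],P(87))
E
```

```text
t 7.52 q [12.  16.1  6.1 79.9 -0.  11.2] p [0.6205 0.1315 0.1018] yaw_y 90.81 F [ 0.5  0.1 -0.5] w 0.36
[[-0.001, 0.016, 0.056], [-0.003, 0.032, 0.111], [-0.007, 0.048, 0.167], [-0.012, 0.063, 0.222], [-0.019, 0.077, 0.278], [-0.026, 0.092, 0.333], [-0.035, 0.105, 0.389], [-0.045, 0.118, 0.444]] [0.59843328 0.19135743]
[[-0.011, 0.012, 0.056], [-0.023, 0.022, 0.111], [-0.036, 0.032, 0.167], [-0.05, 0.04, 0.222], [-0.064, 0.047, 0.278], [-0.079, 0.053, 0.333], [-0.094, 0.058, 0.389], [-0.11, 0.061, 0.444]] [0.54339197 0.22186733]
[[-0.003, 0.0, 0.011], [-0.006, 0.001, 0.022], [-0.01, 0.001, 0.033], [-0.013, 0.002, 0.044], [-0.016, 0.002, 0.056], [-0.019, 0.002, 0.067], [-0.022, 0.002, 0.078], [-0.026, 0.002, 0.089], [-0.029, 0.002, 0.1], [-0.032, 0.002, 0.111], [-0.035, 0.002, 0.122], [-0.038, 0.002, 0.133], [-0.042, 0.002, 0.144], [-0.045, 0.002, 0.156], [-0.048, 0.001, 0.167]] [0.53221075 0.22294396]
```

>>> {"method": "carry_out", "body": {
  "motion": [
    [0.36,-0.001,0.016,0,0.056],
    [0.36,-0.003,0.032,0,0.111],
    [0.36,-0.007,0.048,0,0.167],
    [0.36,-0.012,0.063,0,0.222],
    [0.36,-0.019,0.077,0,0.278],
    [0.36,-0.026,0.092,0,0.333],
    [0.36,-0.035,0.105,0,0.389],
    [0.36,-0.045,0.118,0,0.444]
  ]
}}

```text
t: 8.18
position: [0.5986, 0.191, 0.1028]
ee_rot: [[-0.754, -0.656, 0.003], [-0.656, 0.754, -0.0], [-0.002, -0.002, -1.0]]
wrist_force: [-0.1, -2.6, -1.1]
width: 0.36
```

>>> {"method": "carry_out", "body": {
  "motion": [
    [0.36,-0.011,0.012,0,0.056],
    [0.36,-0.023,0.022,0,0.111],
    [0.36,-0.036,0.032,0,0.167],
    [0.36,-0.05,0.04,0,0.222],
    [0.36,-0.064,0.047,0,0.278],
    [0.36,-0.079,0.053,0,0.333],
    [0.36,-0.094,0.058,0,0.389],
    [0.36,-0.11,0.061,0,0.444]
  ]
}}

```text
t: 8.85
position: [0.5438, 0.2217, 0.1029]
ee_rot: [[-0.157, -0.988, 0.004], [-0.988, 0.157, 0.001], [-0.001, -0.004, -1.0]]
wrist_force: [2.9, -1.6, -1.1]
width: 0.359
```

>>> {"method": "carry_out", "body": {
  "motion": [
    [0.36,-0.006,0.001,0,0.022],
    [0.36,-0.013,0.002,0,0.044],
    [0.36,-0.019,0.002,0,0.067],
    [0.36,-0.022,0.002,0,0.078],
    [0.36,-0.022,0.002,0,0.078]
  ]
}}

```text
t: 9.27
position: [0.5326, 0.2229, 0.1026]
ee_rot: [[-0.038, -0.999, 0.003], [-0.999, 0.038, 0.001], [-0.001, -0.003, -1.0]]
wrist_force: [1.1, -0.4, 0.8]
width: 0.357
```

```bash
python3 st.py
```

```text
t 9.27 q [ 22.7   8.2  -3.   78.5  -0.  -65.1] p [0.5326 0.2229 0.1026] yaw_y 177.81 F [ 1.1 -0.4  0.8] w 0.357
```

>>> {"method": "carry_out", "body": {
  "motion": [
    [0.36,-0.003,0,0,0],
    [0.36,-0.005,0,0,0],
    [0.36,-0.007,0,0,0],
    [0.36,-0.007,0,0,0]
  ]
}}

```text
t: 9.6
position: [0.5294, 0.223, 0.1012]
ee_rot: [[-0.039, -0.999, 0.003], [-0.999, 0.039, 0.001], [-0.001, -0.003, -1.0]]
wrist_force: [7.1, 0.1, 2.0]
width: 0.357
```

>>> {"method": "carry_out", "body": {
  "motion": [
    [0.36,-0.002,0,0,0],
    [0.36,-0.003,0,0,0],
    [0.36,-0.003,0,0,0]
  ]
}}

```text
t: 9.85
position: [0.5292, 0.2229, 0.1013]
ee_rot: [[-0.04, -0.999, 0.006], [-0.999, 0.04, 0.001], [-0.001, -0.006, -1.0]]
wrist_force: [14.8, -0.0, -1.5]
width: 0.362
```

The tool has stalled and the force rose to 15 N (moving the lever needs about 3 N), so the lever is against its stop. I'll back off, open, raise and check.

>>> {"method": "carry_out", "body": {
  "motion": [
    [0.45,0.008,0,0,0],
    [0.45,0.008,0,0,0],
    [0.45,0.008,0,0.06,0],
    [0.45,0.008,0,0.13,0],
    [0.45,0.008,0,0.21,0],
    [0.45,0.008,0,0.29,0],
    [0.45,0.008,0,0.34,0]
  ]
}}

```text
t: 10.43
position: [0.5303, 0.2228, 0.2743]
ee_rot: [[-0.039, -0.999, 0.002], [-0.999, 0.039, 0.001], [-0.001, -0.002, -1.0]]
wrist_force: [1.2, 0.3, 0.1]
width: 0.455
```

>>> {"method": "carry_out", "body": {
  "motion": [
    [0.45,-0.26,0.12,0.1,0],
    [0.45,-0.26,0.12,0.1,0],
    [0.45,-0.26,0.12,0.1,0],
    [0.45,-0.26,0.12,0.1,0],
    [0.45,-0.26,0.12,0.1,0],
    [0.45,-0.26,0.12,0.1,0]
  ]
}}

```text
t: 10.93
position: [0.3996, 0.2833, 0.3211]
ee_rot: [[-0.036, -0.999, 0.001], [-0.999, 0.036, 0.001], [-0.001, -0.001, -1.0]]
wrist_force: [0.2, -0.2, -0.4]
width: 0.447
```

```bash
python3 st.py; python3 - <<'E'
from h import *
c=read_camera("top"); cv2.imwrite("pics/t2.png",cv2.resize(c["color"][140:315,145:495,::-1],None,fx=2.28,fy=2.28,interpolation=cv2.INTER_CUBIC))
E
```

```text
t 10.93 q [ 35.3  -1.2  11.4 102.5   0.  -52.6] p [0.3996 0.2833 0.3211] yaw_y 177.92 F [ 0.2 -0.2 -0.4] w 0.447
```

View pics/t2.png

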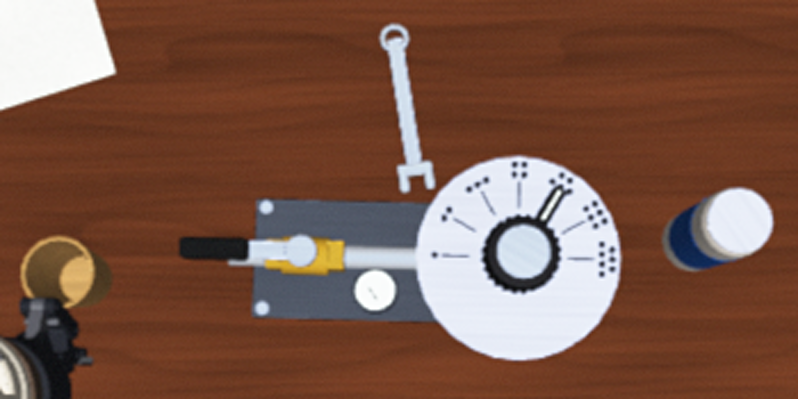

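The top view shows the lug on the five-dot mark at about (555,200), the lever along the pipe (tip (180,247), pivot (301,250)), and the cup, can and wrench in place. One numeric check of the lever angle before handing in.

```bash
python3 - <<'E'
from h import *
c=read_camera("top");im=c["color"].astype(int)
roi=np.zeros((480,640),bool);roi[235:260,220:258]=1
for k in blobs((im.max(2)<60)&roi,40):
    r=cv2.minAreaRect(k);b=cv2.boxPoints(r);b=b[np.argsort(b[:,0])]
    p,q=ray(c,*b[:2].mean(0),.101),ray(c,*b[2:].mean(0),.101)
    V=np.array([.529,.131])
    for n,d in(("grip axis",p[:2]-q[:2]),("from pivot",(p[:2]+q[:2])/2-V)): print(n,p,q,np.degrees(np.arctan2(d[1],d[0]))+2.2)
E
```

```text
grip axis [0.53377516 0.24961996 0.101     ] [0.53265781 0.18361943 0.101     ] 91.23010205723604
from pivot [0.53377516 0.24961996 0.101     ] [0.53265781 0.18361943 0.101     ] 89.38065185750871
```

Lever angle is 90° ± 1°, so it is fully open. Handing in.

```bash
python3 -c "
from bench import env
print(env.hand_in())"
```

```text
the job is handed in; nothing more can be done
None
```

I set the sleeve to the five-dot mark first, then opened the ball valve, and handed the job in at about 11 s of the 58 s allowed.

- **Sleeve:** I turned it from mark 1 with the jaws held loosely around the lug. After I let go, the wrist camera showed the lug at the five-dot mark. The last top view showed it still there.
- **Valve:** I swung the lever until it stalled against its stop at about 15 N. From the last top view I measured 89.4° by one method and 91.2° by another, which agree with fully open to within measurement error.
- **Surroundings:** In the last top view the cup, can and wrench look unmoved, though I did not re-measure them. The gripper was raised and clear of everything.

No check failed. The largest wrist force I read, at the ends of the moves, was the 15 N at the valve stop.

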